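# Nip up the loose oil tin and set it aside

## Robot

A 7-joint arm with a two-finger parallel gripper is mounted at the origin on the work surface. World frame = base frame: x ahead of the robot, y to its left, z up, the work surface at z = 0. Lengths are in m, angles in rad, forces in N, time in s.
With the tool pointing down it reaches from about 0.4 to 0.85 m from the base axis. Payload 10.4 kg.
Tool frame: the origin (TCP) lies between the finger pads; the fingertips stand 22 mm ahead of it and the grasp point (between the pads) lies 3 mm ahead of it; z points along the fingers, y is the line along which they close (so a half turn about z gives the same grasp; the last joint's range is limited). The gripper opens to 85 mm and grips with 20 to 120 N. Pads are 22 mm wide; open, the fingers measure 114 mm over their backs; the gripper's body (76 mm by 85 mm) begins 54 mm behind the grasp point. The pads swing forward as they close: fully open they stand 13 mm farther back than shut.
Start: joints at [1.308, 0.332, -0.065, 1.46, 0.022, 1.35, -0.088], TCP at [0.148, -0.607, 0.253] pointing down, gripper open.
Joint ranges: [-2.6, 2.6], [-0.5, 2.12], [-1.47, 1.34], [0.16, 2.42], [-1.27, 4.41], [0.06, 2.06], [-2.6, 2.6]. Speed limits (rad/s): [2.22, 2.22, 2.79, 2.79, 3.14, 3.14, 3.14].

## Interface

Orientations are given as a unit quaternion [x, y, z, w].
In Python, from workcell import manip, camera, ticket, boxes_of, outline_of gives the robot as it stands.
- The arm moves only by the tool carry_out, never from a script. Its argument "deltas" is a list of rows, each a list of 5 numbers: the shift along the tool's x, y, z as a fraction of full scale, then the turn about the tool's z as a fraction of full scale, then the opening, from -1 (shut) to 1 (fully open), so that 0 is half open. In form: [[tx, ty, tz, spin, gripper], ...]. A call has 1 to 20 rows; each row is the pose to reach, as a shift and turn from the pose commanded when the call began, along the tool's axes at that moment; what a row does not reach only later rows make up. Full scale, the value 1, is 150 mm for a shift and 30 degrees for a turn. A row lasts 1/8 s, in which the tool goes at most 62.5 mm and 10.7 degrees, less where a joint would pass 70% of its speed; a pose out of reach is approached as far as the arm can. A call with a number of a shift or a turn outside -1 to 1 is refused whole. A call with a gripper value outside its range is refused whole. The fingers move at their own pace and stop on an object; "force" is the grip in N (left out, the last holds). Time passes only in rows, so rows that repeat a pose let the fingers close. It gives the time, the measured TCP pose, the force, the opening and the grip force at its end, in the units of the state.
- manip.get_obs(): the state, without advancing time (a new reading comes with each control period).
- camera(name): name is "side" or "top" or "wrist"; returns a dict with "img" (420x560x3 uint8, red, green, blue), "depth" (420x560 float32, m along the optical axis (not along the pixel's ray), 0 where there is no reading), "vertical_fov" (degrees; the focal length in pixels is half the picture's height over the tangent of half this angle, whatever the lens; pixels are square), "cx", "cy" (the principal point, pixels), "R" (3x3) and "t" (3): a world point X has camera coordinates R X + t. Camera axes: x right, y down, z forward; pixel columns grow to the right and rows downward; lengths in m; the calibration is good to about 2 mm. The wrist camera is an equidistant fisheye: a pixel r from the principal point sees the ray r / f radians off the axis. A picture is of the moment at which its call begins.
- ticket.hand_in(): hands the job in; it is judged then, once.
Trained networks look in a picture, given as the dict that the camera call returned (one of the last four; its "shot" number tells which), for a name from the list of things; names that differ only in an ending like _2 or _b are one class to them, and where a whole thing is asked for, a point or a joint stands for the part that bears it (a point fixed in the world has none). Each returns a list of dicts, best first, with "conf" (0 to 1); they miss things now and then, are a little off and sometimes report something else, mostly with a low value. They report only what shows in the picture. A call takes as long as a camera call.
- boxes_of(query, picture): "position" ([x, y, z] in m, in world coordinates, good to about 4 mm: the middle of the surface that is visible of it).
- outline_of(query, picture): "region" (420x560 bool, what is visible of it).
The state is a dict: "clock": time; "joint_pos": joint angles; "joint_velocities": joint speeds; "tau": joint torques, N m; "position": TCP position; "ee_rot": TCP orientation; "ft_force": force on the tool from outside, world axes, zero at the start; "torque": the same for the moment, N m; "grip_width": opening from 0.0 (shut) to 1.0 (fully open); "grasp_force": force on a finger pad.
Only numpy, scipy, OpenCV 4.12 (cv2) and the standard library are available. Lean on these libraries where they do the work, as an engineer would, in place of code of your own. Each camera call takes 0.05 s, during which the arm holds its last target. There are 200 camera calls.

## Task

Two finishing-oil tins stand in the wooden block on the workbench, and one was put back with its cap loose: its wing stands askew instead of in line with the long side of the tin. While that tin is still standing in the block, twist its cap clockwise (seen from above) until it is home, with the wing in line with the tin; then lift the tin out and set it down gently, upright and flat, in the metal tray, so that it can be checked. Leave the tight-capped tin standing in the block.

Things in the scene. Friction and masses are not known exactly. Their poses are not given: they have to be found in the camera images.
- tin_a: The loose-capped tin: rectangular steel oil tin, 90 mm long (x), 50 thick (y), 100 high without its cap, 0.25 to 0.5 kg. Origin at the centre of its underside, z up. It stands with 3 mm play all round in a 35 mm deep pocket (floor 10 mm above the bench) of a fixed wooden block 130 x 200 x 45 mm high; the pocket lets it turn by 4 degrees at most. It can be lifted by its cap.
- wing_a (a point): Where to grip tin_a's cap: on its axis, 133 mm above the tin's underside. The cap is a round grey collar (34 mm across, top 110 mm above the underside) with an upright black wing on it: a flat bar 46 mm long, 14 thick, 36 high (110 to 146 mm above the underside). The frame turns with the cap: x along the wing, y across its thickness, z up.
- cap_a (a joint): How far tin_a's cap is unscrewed, rad: 0 is home at its stop, wing in line with the tin's long side; grows anticlockwise seen from above (0.6 to 1.2 at the start: one grasp is enough). It turns with light friction, 0.06 N m, stays where left, and does not rise or come off.
- tin_b: The tight-capped tin, same sizes and look, its wing already in line with its long side (cap top 146 mm above its underside). Origin at the centre of its underside, x along its length, z up. It stands in the block's other pocket, 110 mm from tin_a across their thin sides (either may be left or right).
- tray: Low square aluminium tray fixed on the bench, 180 x 180 mm outside, 18 mm high, walls and floor 4 mm thick, open above. Origin at the centre of its underside, on the bench; x and y along its sides.

How it is judged:
On the way:
1. the loose cap is twisted home while its tin still stands in the block (value of joint cap_a below 0.17 rad and distance of tin_a from where it was at the start of the episode below 0.02 m and angle between tin_a's own z axis and vertical below 0.17 rad), for 0.2 s.
At the end, for the whole second after the job is handed in: The loose tin stands let go on the tray floor (underside under 10 mm above the bench, upright within 5 degrees, centre within 75 mm of the tray's), its cap home within 11 degrees; the tight-capped tin still stands upright in its pocket, within 15 mm of its start (horizontal distance between tin_a and tray below 0.075 m and angle between tin_a's own z axis and vertical below 0.09 rad and height (world z) of tin_a below 0.01 m and value of joint cap_a below 0.2 rad and distance of tin_b from where it was at the start of the episode below 0.015 m and angle between tin_b's own z axis and vertical below 0.17 rad); the robot touches nothing.
It fails at once if the tight-capped tin is taken from its pocket or knocked over (moved by more than 30 mm) (distance of tin_b from where it was at the start of the episode above 0.03 m).
It fails at once if the tin is dropped into the tray (it reaches the tray's floor faster than 0.6 m/s, a fall of about 20 mm) (horizontal distance between tin_a and tray below 0.1 m and height (world z) of tin_a below 0.016 m and linear speed of tin_a above 0.6 m/s).
It also fails if it takes over 45 s, if anything falls off the work surface, if the arm or the gripper's body presses on something with over 40 N, if the wrist force passes 120 N, or if a joint passes its speed limit or range.

## Working session

There is one attempt and no reset: what is moved stays moved. The work goes in short steps, Python scripts to look and compute and a tool call to move; the robot and the scene stay as the last step left them, time stands still between calls to the robot, and variables do not carry over. Pictures are saved under pics/ and viewed, at most 10 in all, crops included, and the job is handed in when it is done.

Besides the shell and the picture viewer there is one more tool, called after ">>>" as name([rows], argument=value, ...), one row to a line, values as JSON. carry_out: Moves the arm, as the interface text tells. Its arguments: {"type":"object","properties":{"deltas":{"type":"array","items":{"type":"array","items":{"type":"number"}}},"force":{"type":"number"}},"required":["deltas"]}

```bash
mkdir -p pics
cat > h.py <<'E'
import numpy as np, cv2
from workcell import manip, camera, ticket, boxes_of, outline_of
def cloud(c):
    d=c["depth"];h,w=d.shape;f=h/2/np.tan(np.radians(c["vertical_fov"])/2)
    u,v=np.meshgrid(np.arange(w),np.arange(h))
    P=np.stack([(u-c["cx"])/f*d,(v-c["cy"])/f*d,d],-1)
    return (P-c["t"])@c["R"]   # R^T (p-t)
def save(c,n): cv2.imwrite("pics/"+n,cv2.cvtColor(c["img"],cv2.COLOR_RGB2BGR))
E
python3 - <<'E'
from h import *
np.set_printoptions(precision=4,suppress=True)
o=manip.get_obs();print({k:np.round(v,3) for k,v in o.items()})
for n in("top","side"):
    c=camera(n);save(c,n+"0.png");P=cloud(c)
    print(n, "cam", -c["R"].T@c["t"])
    for q in("wing_a","cap_a","tin_a","tray"):
        print(q,[(np.round(b["position"],3),round(b["conf"],2)) for b in boxes_of(q,c)])
        for r in outline_of(q,c)[:3]:
            m=r["region"]&(c["depth"]>0);X=P[m]
            if m.sum()<10: continue
            print("  out",round(r["conf"],2),m.sum(),X.min(0),X.max(0),np.median(X,0))
E
```

```text
{'clock': np.float64(0.0), 'joint_pos': array([ 1.308,  0.333, -0.065,  1.461,  0.022,  1.35 , -0.089]), 'joint_velocities': array([ 0.001,  0.001,  0.001, -0.   ,  0.001,  0.   , -0.   ]), 'tau': array([  0.002, -62.544,   0.051, -39.16 ,   0.016,   0.01 ,   0.   ]), 'position': array([ 0.148, -0.607,  0.253]), 'ee_rot': array([ 0.993,  0.12 , -0.   , -0.001]), 'ft_force': array([ 0.086, -0.299,  0.051]), 'torque': array([ 0.019, -0.039, -0.002]), 'grasp_force': np.float64(0.0), 'grip_width': np.float64(0.994)}
top cam [ 0.4348 -0.009   0.7513]
wing_a [(array([0.515, 0.106, 0.156]), 0.69)]
  out 0.98 444 [0.5006 0.0807 0.1137] [0.5354 0.1221 0.1589] [0.517  0.1011 0.1549]
cap_a [(array([0.516, 0.098, 0.155]), 0.87)]
  out 0.57 442 [0.5006 0.0808 0.0437] [0.5494 0.1461 0.1589] [0.5166 0.1009 0.1547]
tin_a [(array([0.53 , 0.199, 0.111]), 0.74), (array([0.515, 0.099, 0.107]), 0.65)]
  out 0.68 2166 [0.4706 0.0708 0.0079] [0.5665 0.1486 0.1589] [0.5134 0.096  0.1097]
  out 0.6 2372 [0.4895 0.1782 0.0144] [0.5852 0.2429 0.1585] [0.5315 0.1999 0.1094]
tray [(array([ 0.57 , -0.167,  0.006]), 0.97)]
  out 0.7 8805 [ 0.4789 -0.2609 -0.0038] [ 0.673  -0.0684  0.0221] [ 0.5725 -0.1649  0.0043]
side cam [0.1146 0.5019 0.4689]
wing_a [(array([0.511, 0.107, 0.139]), 0.71)]
  out 0.81 915 [ 0.4989 -0.1216 -0.0007] [0.7404 0.1252 0.1583] [0.5136 0.1071 0.137 ]
cap_a [(array([0.511, 0.108, 0.139]), 0.79)]
  out 0.73 892 [ 0.4989 -0.1157 -0.0007] [0.7404 0.1252 0.1583] [0.5136 0.1077 0.137 ]
tin_a [(array([0.506, 0.121, 0.103]), 0.9), (array([0.512, 0.225, 0.098]), 0.66)]
  out 0.87 3813 [ 0.4856  0.0574 -0.0007] [0.7399 0.2471 0.1575] [0.5147 0.2231 0.1008]
  out 0.59 3533 [ 0.4653 -0.1216 -0.0011] [0.7342 0.1362 0.1583] [0.5034 0.1187 0.0998]
tray [(array([ 0.569, -0.16 ,  0.002]), 0.93)]
  out 0.64 4194 [ 0.4773 -0.2897 -0.001 ] [ 0.6844 -0.069   0.0209] [ 0.5679 -0.1606  0.0051]
```

View pics/top0.png

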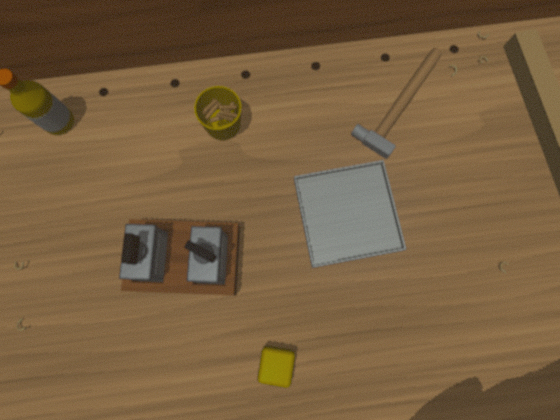

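Run:
```python
from h import *
c=camera("top");P=cloud(c).reshape(-1,3)
def rect(n,m,xy=None):
    X=P[m][:,:2].astype(np.float32)*1000
    r=cv2.minAreaRect(X); print(n,len(X),np.round(r,1) if 0 else r, "med z",np.median(P[m][:,2]), "mean",X.mean(0))
b=lambda x0,x1,y0,y1,z0,z1:(P[:,0]>x0)&(P[:,0]<x1)&(P[:,1]>y0)&(P[:,1]<y1)&(P[:,2]>z0)&(P[:,2]<z1)
rect("wingA",b(.46,.58,.05,.15,.148,.165))
rect("wingB",b(.46,.6,.16,.26,.148,.165))
rect("topA",b(.45,.58,.04,.15,.104,.115))
rect("topB",b(.46,.6,.16,.26,.104,.115))
rect("block",b(.4,.65,.0,.3,.035,.05))
rect("tray",b(.45,.7,-.29,-.04,.012,.025))
```

```text
wingA 280 ((518.8161010742188, 102.48592376708984), (46.30702209472656, 13.863382339477539), 54.227455139160156) med z 0.15580123460964262 mean [518.2464  101.72749]
wingB 317 ((537.346923828125, 210.7868194580078), (15.025390625, 46.03915786743164), 80.62191772460938) med z 0.1554271008793775 mean [536.5004 209.6032]
topA 1303 ((518.8711547851562, 102.42109680175781), (51.65283203125, 91.03497314453125), 80.07212829589844) med z 0.10951277119066168 mean [516.86676 101.01665]
topB 1130 ((537.2972412109375, 210.81027221679688), (52.21660232543945, 91.23560333251953), 80.06449127197266) med z 0.10948788464972567 mean [533.638   205.61815]
block 3769 ((528.1910400390625, 156.61685180664062), (200.564453125, 130.33529663085938), 80.22898864746094) med z 0.04475319079529482 mean [519.53217 145.87167]
tray 1021 ((590.6585083007812, -176.33493041992188), (212.26441955566406, 207.17837524414062), 3.0630412101745605) med z 0.0176901590533605 mean [ 586.62164 -176.23985]
```

The loose tin is the one at pixel (205,255), its wing slanting. The tight one is at (137,252), its wing in line. The tray is at (350,213), with a hammer just off its upper right corner. The loose tin's long axis is about -9.9° and its wing 54.2°, so the cap is about 1.12 rad open.

>>> carry_out([
  [0.3,-0.3,0,0,0],
  [0.6,-0.6,0,0,0],
  [0.9,-0.9,0,0,0],
  [1,-1,0,0,0],
], force=50)

```text
clock: 1.45
position: [0.2608, -0.4228, 0.2538]
ee_rot: [0.993, 0.122, 0.0, 0.0]
ft_force: [-0.2, -1.0, 0.5]
grip_width: 0.496
grasp_force: 0.0
```

>>> carry_out([
  [0.3,-0.3,0,0,0],
  [0.6,-0.6,0,0,0],
  [0.9,-0.9,0,0,0],
  [1,-1,0,0,0],
])

```text
clock: 1.95
position: [0.3703, -0.2412, 0.2538]
ee_rot: [0.993, 0.122, 0.0, 0.0]
ft_force: [-0.0, -0.2, -0.7]
grip_width: 0.499
grasp_force: 0.0
```

>>> carry_out([
  [0.3,-0.3,0,0,0],
  [0.6,-0.6,0,0,0],
  [0.9,-0.9,0,0,0],
  [1,-1,0,-0.2,0],
  [1,-1,0,-0.4,0],
])

```text
clock: 2.58
position: [0.4795, -0.0606, 0.2534]
ee_rot: [0.974, 0.226, 0.0, -0.0]
ft_force: [0.8, -1.0, -0.2]
grip_width: 0.499
grasp_force: 0.0
```

```bash
cat >> h.py <<'E'
from scipy.spatial.transform import Rotation as Ro
def to(x,y,z,yaw):
    "fractions of full scale from the measured pose to world x,y,z and tool-x yaw (deg, mod 180)"
    o=manip.get_obs();R=Ro.from_quat(o["ee_rot"]).as_matrix()
    d=R.T@(np.array([x,y,z])-o["position"])
    cur=np.degrees(np.arctan2(R[1,0],R[0,0])); s=-((yaw-cur+90)%180-90)
    print("t",round(o["clock"],2),"pos",o["position"].round(4),"yaw",cur.round(2),"j7",o["joint_pos"][6].round(2),"grip",o["grip_width"].round(3),"gf",o["grasp_force"].round(1),"ft",o["ft_force"].round(1),"tilt",np.degrees(np.arccos(-R[2,2])).round(2))
    print("deltas",(d/.15).round(3),"spin",round(s/30,3),"deg",round(s,1))
E
python3 - <<'E'
from h import *
to(.5188,.1025,.253,54.2)
c=camera("top");P=cloud(c)
r=outline_of("tray",c)[0]["region"]&(c["depth"]>0)
for lo,hi in((-.001,.008),(.013,.024)):
    X=P[r&(P[...,2]>lo)&(P[...,2]<hi)]
    print(len(X),cv2.minAreaRect((X[:,:2]*1000).astype(np.float32)),X.mean(0))
c=camera("side");P=cloud(c)
r=outline_of("tray",c)[0]["region"]&(c["depth"]>0)
X=P[r&(P[...,2]>.013)&(P[...,2]<.024)]
print(len(X),cv2.minAreaRect((X[:,:2]*1000).astype(np.float32)),X.mean(0))
E
```

```text
Traceback (most recent call last):
  File "h.py", line 15, in to
    print("t",round(o["clock"],2),"pos",o["position"].round(4),"yaw",cur.round(2),"j7",o["joint_pos"][6].round(2),"grip",o["grip_width"].round(3),"gf",o["grasp_force"].round(1),"ft",o["ft_force"].round(1),"tilt",np.degrees(np.arccos(-R[2,2])).round(2))
                                                                                                                         ^^^^^^^^^^^^^^^^^^^^^
AttributeError: 'float' object has no attribute 'round'
```

```bash
sed -i 's/o\["grip_width"\].round(3)/round(float(o["grip_width"]),3)/; s/o\["grasp_force"\].round(1)/round(float(o["grasp_force"]),1)/' h.py
python3 - <<'E'
from h import *
to(.5188,.1025,.253,54.2)
c=camera("top");P=cloud(c)
r=outline_of("tray",c)[0]["region"]&(c["depth"]>0)
for lo,hi in((-.001,.008),(.013,.024)):
    X=P[r&(P[...,2]>lo)&(P[...,2]<hi)]
    print(len(X),cv2.minAreaRect((X[:,:2]*1000).astype(np.float32)),X.mean(0))
c=camera("side");P=cloud(c)
r=outline_of("tray",c)[0]["region"]&(c["depth"]>0)
X=P[r&(P[...,2]>.013)&(P[...,2]<.024)]
print(len(X),cv2.minAreaRect((X[:,:2]*1000).astype(np.float32)),X.mean(0))
E
```

```text
t 2.58 pos [ 0.4795 -0.0606  0.2534] yaw 26.18 j7 -1.11 grip 0.499 gf 0.0 ft [ 0.8 -1.  -0.2] tilt 0.05
deltas [ 0.715 -0.86   0.004] spin -0.934 deg -28.0
1 ((595.3865356445312, 271.1050720214844), (0.0, 0.0), 0.0) [ 5.95386550e-01  2.71105083e-01 -2.57202108e-04]
13 ((532.2935791015625, 205.96974182128906), (23.832582473754883, 104.75758361816406), 53.829559326171875) [0.50174329 0.22867689 0.01600951]
711 ((572.1546020507812, -162.8099822998047), (182.0945281982422, 184.54421997070312), 2.8743326663970947) [ 0.56621853 -0.15652111  0.01669155]
```

>>> carry_out([
  [0.2,-0.24,0,-0.2,0],
  [0.4,-0.48,0,-0.5,0],
  [0.6,-0.72,0,-0.8,0],
  [0.715,-0.86,0,-0.934,0],
  [0.715,-0.86,0,-0.934,0],
  [0.715,-0.86,0,-0.934,0],
])

```text
clock: 3.52
position: [0.5193, 0.0983, 0.2532]
ee_rot: [0.893, 0.451, -0.0, 0.0]
ft_force: [0.4, 0.3, 0.2]
grip_width: 0.497
grasp_force: 0.0
```

Run:
```python
from h import *
to(.5188,.1025,.143+.003,54.2)
c=camera("wrist");save(c,"wrist1.png")
d=c["depth"];h,w=d.shape;f=h/2/np.tan(np.radians(c["vertical_fov"])/2)
u,v=np.meshgrid(np.arange(w),np.arange(h));a=u-c["cx"];b=v-c["cy"];r=np.hypot(a,b)+1e-9;th=r/f
P=(np.stack([np.tan(th)*a/r*d,np.tan(th)*b/r*d,d],-1)-c["t"])@c["R"]
m=(d>0)&(th<1.3)&(abs(P[...,0]-.519)<.05)&(abs(P[...,1]-.1025)<.05)
for lo,hi in((.148,.165),(.104,.115)):
    X=P[m&(P[...,2]>lo)&(P[...,2]<hi)]
    if len(X): print(len(X),cv2.minAreaRect((X[:,:2]*1000).astype(np.float32)),np.median(X[:,2]))
```

```text
t 3.52 pos [0.5193 0.0983 0.2532] yaw 53.56 j7 -1.03 grip 0.497 gf 0.0 ft [0.4 0.3 0.2] tilt 0.05
deltas [ 0.021 -0.019  0.714] spin -0.021 deg -0.6
1211 ((520.2224731445312, 104.63203430175781), (45.213897705078125, 13.429160118103027), 53.63029861450195) 0.15594478993137897
4600 ((520.377685546875, 103.78251647949219), (51.83967590332031, 91.74595642089844), 80.50897216796875) 0.10980465366249909
```

View pics/wrist1.png

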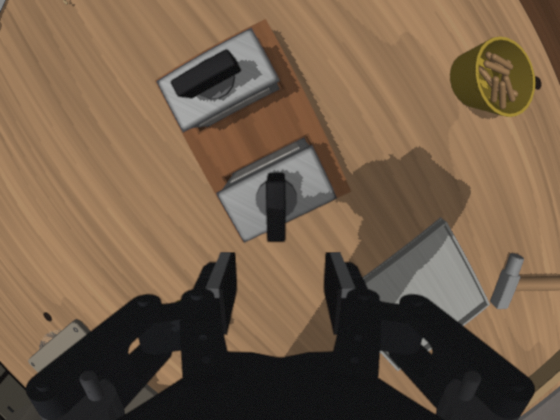

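The wing, at (276,205), lies centred between the fingers and parallel to the pads. Descending.

>>> carry_out([
  [0.02,-0.02,0.2,-0.01,0],
  [0.03,-0.02,0.4,-0.01,0],
  [0.03,-0.02,0.5,-0.01,0],
  [0.03,-0.02,0.5,-0.01,0],
  [0.03,-0.02,0.5,-0.01,0],
])

```text
clock: 4.2
position: [0.5201, 0.1049, 0.1794]
ee_rot: [0.891, 0.454, 0.001, 0.0]
ft_force: [0.0, 0.9, 0.8]
grip_width: 0.499
grasp_force: 0.0
```

Run:
```python
from h import *
to(.5193,.1032,.147,53.9)
```

```text
t 4.2 pos [0.5201 0.1049 0.1794] yaw 54.01 j7 -1.08 grip 0.499 gf 0.0 ft [0.  0.9 0.8] tilt 0.08
deltas [-0.012  0.002  0.216] spin 0.004 deg 0.1
```

>>> carry_out([
  [-0.01,0,0.1,0,0],
  [-0.01,0,0.21,0,0],
  [-0.01,0,0.21,0,0],
  [-0.01,0,0.21,0,-0.5],
  [-0.01,0,0.21,0,-1],
  [-0.01,0,0.21,0,-1],
  [-0.01,0,0.21,0,-1],
  [-0.01,0,0.21,0,-1],
], force=50)

```text
clock: 5.2
position: [0.5191, 0.1038, 0.1472]
ee_rot: [0.891, 0.454, 0.0, 0.0]
ft_force: [1.8, -1.0, 2.0]
grip_width: 0.154
grasp_force: 51.0
```

Run:
```python
from h import *
to(.5193,.1032,.147,-10)
print(manip.get_obs()["torque"])
```

```text
t 5.2 pos [0.5191 0.1038 0.1472] yaw 54.05 j7 -1.1 grip 0.154 gf 51.0 ft [ 1.8 -1.   2. ] tilt 0.06
deltas [-0.003  0.004  0.001] spin 2.135 deg 64.1
[-0.09702483 -0.46492278  0.06573272]
```

Gripped (0.154 × 85 ≈ 13 mm). Now twisting clockwise.

>>> carry_out([
  [0,0,0,0.2,-1],
  [0,0,0,0.4,-1],
  [0,0,0,0.6,-1],
  [0,0,0,0.8,-1],
  [0,0,0,1,-1],
])

```text
clock: 5.82
position: [0.5189, 0.1037, 0.1472]
ee_rot: [0.978, 0.207, 0.0, 0.0]
ft_force: [0.4, -1.2, 3.3]
grip_width: 0.156
grasp_force: 51.2
```

>>> carry_out([
  [0,0,0,0.2,-1],
  [0,0,0,0.4,-1],
  [0,0,0,0.6,-1],
  [0,0,0,0.8,-1],
  [0,0,0,0.9,-1],
  [0,0,0,0.9,-1],
  [0,0,0,0.9,-1],
])

```text
clock: 6.7
position: [0.5189, 0.1038, 0.1471]
ee_rot: [1.0, -0.025, 0.0, 0.0]
ft_force: [2.2, -1.7, 5.7]
grip_width: 0.158
grasp_force: 51.3
```

Run:
```python
from h import *
to(.5193,.1032,.147,-10)
print(manip.get_obs()["torque"])
```

```text
t 6.7 pos [0.5189 0.1038 0.1471] yaw -2.88 j7 -2.05 grip 0.158 gf 51.3 ft [ 2.2 -1.7  5.7] tilt 0.04
deltas [0.003 0.004 0.001] spin 0.237 deg 7.1
[-0.32965184 -0.2011287  -0.02312661]
```

>>> carry_out([
  [0,0,0,0.15,-1],
  [0,0,0,0.25,-1],
  [0,0,0,0.33,-1],
  [0,0,0,0.4,-1],
  [0,0,0,0.4,-1],
  [0,0,0,0.4,-1],
])

```text
clock: 7.45
position: [0.5186, 0.104, 0.1471]
ee_rot: [0.992, -0.129, 0.0, 0.0]
ft_force: [-1.4, -1.2, 7.2]
grip_width: 0.155
grasp_force: 51.9
```

Run:
```python
from h import *
to(.5193,.1032,.147,-10)
print(manip.get_obs()["torque"])
c=camera("top");save(c,"top2.png");cv2.imwrite("pics/top2c.png",cv2.resize(cv2.cvtColor(c["img"][190:320,90:270],cv2.COLOR_RGB2BGR),None,fx=4,fy=4))
P=cloud(c).reshape(-1,3)
m=(P[:,2]>.104)&(P[:,2]<.113)&(abs(P[:,0]-.519)<.06)&(abs(P[:,1]-.1)<.05)
print(m.sum(),cv2.minAreaRect((P[m][:,:2]*1000).astype(np.float32)))
```

```text
t 7.45 pos [0.5186 0.104  0.1471] yaw -14.83 j7 -2.25 grip 0.155 gf 51.9 ft [-1.4 -1.2  7.2] tilt 0.02
deltas [0.006 0.004 0.001] spin -0.161 deg -4.8
[-0.28344734  0.17821613  0.46438071]
152 ((547.7161865234375, 81.35704803466797), (23.634777069091797, 22.87879180908203), 75.41850280761719)
```

View pics/top2c.png

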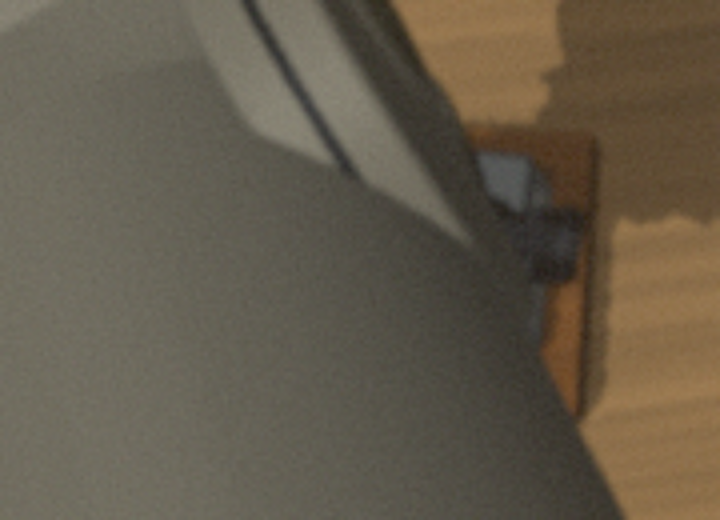

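Torque has risen to 0.46 N m about z, so the cap looks to be at its stop. The top view is hidden by the gripper, with only the tin's corner showing at about (500,180). I'll check with the wrist camera.

```bash
cat >> h.py <<'E'
def wcloud(c):
    d=c["depth"];h,w=d.shape;f=h/2/np.tan(np.radians(c["vertical_fov"])/2)
    u,v=np.meshgrid(np.arange(w),np.arange(h));a=u-c["cx"];b=v-c["cy"];r=np.hypot(a,b)+1e-9;th=r/f
    P=(np.stack([np.tan(th)*a/r*d,np.tan(th)*b/r*d,d],-1)-c["t"])@c["R"]
    return P,(d>0)&(th<1.3)
E
python3 - <<'E'
from h import *
c=camera("wrist");save(c,"wrist2.png");P,m=wcloud(c)
for n,x,y in(("A",.519,.1035),("B",.5373,.211)):
  X=P[m&(abs(P[...,0]-x)<.06)&(abs(P[...,1]-y)<.05)&(P[...,2]>.106)&(P[...,2]<.113)]
  print(n,len(X),cv2.minAreaRect((X[:,:2]*1000).astype(np.float32)),np.median(X[:,2]))
E
```

```text
A 7035 ((537.392333984375, 99.64774322509766), (51.44861602783203, 54.85810852050781), 76.08201599121094) 0.10981975633282778
B 5857 ((539.1415405273438, 211.8679962158203), (52.42071533203125, 91.81587982177734), 80.92230224609375) 0.10983368065270906
```

View pics/wrist2.png

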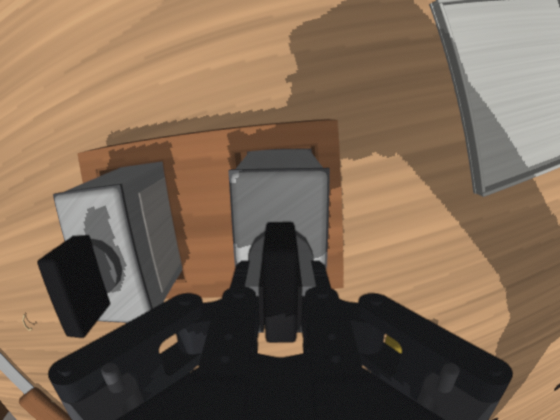

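The wing at (280,280) is square with the tin's sides. Tin A is at -13.9° and the tool at -14.8°, so the cap is home. Lifting.

>>> carry_out([
  [0,0,-0.03,0,-1],
  [0,0,-0.1,0,-1],
  [0,0,-0.2,0,-1],
  [0,0,-0.3,0,-1],
  [0,0,-0.45,0,-1],
  [0,0,-0.6,0,-1],
  [0,0,-0.65,0,-1],
  [0,0,-0.65,0,-1],
], force=70)

```text
clock: 8.55
position: [0.5188, 0.1038, 0.245]
ee_rot: [0.991, -0.13, 0.001, 0.0]
ft_force: [-0.6, 0.2, -4.8]
grip_width: 0.15
grasp_force: 69.7
```

Run:
```python
from h import *
to(.573,-.164,.245,-10)
print(manip.get_obs()["torque"])
c=camera("side");save(c,"side3.png")
```

```text
t 8.55 pos [0.5188 0.1038 0.245 ] yaw -14.96 j7 -2.2 grip 0.15 gf 69.7 ft [-0.6  0.2 -4.8] tilt 0.07
deltas [0.81  1.632 0.   ] spin -0.165 deg -5.0
[-0.0473582   0.04838892 -0.01987985]
```

View pics/side3.png

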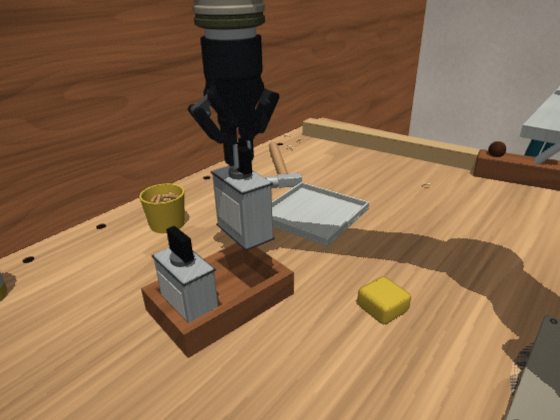

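The tin hangs upright at about (243,205), clear of the block, and the tight tin is still in its pocket at (187,280). Carrying it to the tray.

>>> carry_out([
  [0.05,0.1,0,0,-1],
  [0.13,0.25,0,0,-1],
  [0.22,0.42,0,0,-1],
  [0.3,0.6,0,0,-1],
  [0.37,0.75,0,0,-1],
  [0.42,0.85,0,0,-1],
])

```text
clock: 9.35
position: [0.5464, -0.0382, 0.2435]
ee_rot: [0.991, -0.131, -0.001, 0.0]
ft_force: [-0.3, 0.8, -4.0]
grip_width: 0.155
grasp_force: 69.7
```

>>> carry_out([
  [0.08,0.17,0,0,-1],
  [0.17,0.35,0,0,-1],
  [0.26,0.52,0,0,-1],
  [0.34,0.68,0,0,-1],
  [0.39,0.78,0,0,-1],
  [0.39,0.78,0,0,-1],
  [0.39,0.78,0,0,-1],
  [0.39,0.78,0,0,-1],
])

```text
clock: 10.35
position: [0.5731, -0.1624, 0.2445]
ee_rot: [0.992, -0.129, 0.0, -0.0]
ft_force: [0.1, 0.8, -4.2]
grip_width: 0.153
grasp_force: 69.7
```

Run:
```python
from h import *
to(.573,-.164,.1415,-15)
c=camera("side");P=cloud(c)
r=outline_of("tin_a",c)
for q in r:
    X=P[q["region"]&(c["depth"]>0)]; X=X[(abs(X[:,0]-.573)<.08)&(abs(X[:,1]+.164)<.08)&(X[:,2]>.05)]
    if len(X): print(q["conf"],len(X),np.percentile(X[:,2],[1,5,50,95,99]))
save(c,"side4.png")
```

```text
t 10.35 pos [ 0.5731 -0.1624  0.2445] yaw -14.84 j7 -1.73 grip 0.153 gf 69.7 ft [ 0.1  0.8 -4.2] tilt 0.02
deltas [0.002 0.011 0.687] spin 0.005 deg 0.2
0.98 2665 [0.11227324 0.11704086 0.17316806 0.23040878 0.25053067]
```

>>> carry_out([
  [0,0,0.1,0,-1],
  [0,0,0.22,0,-1],
  [0,0,0.34,0,-1],
  [0,0,0.46,0,-1],
  [0,0,0.56,0,-1],
  [0,0,0.62,0,-1],
  [0,0,0.64,0,-1],
  [0,0,0.65,0,-1],
  [0,0,0.66,0,-1],
  [0,0,0.66,0,-1],
])

```text
clock: 11.7
position: [0.5731, -0.1638, 0.1455]
ee_rot: [0.992, -0.13, 0.0, 0.0]
ft_force: [-0.4, 0.0, -4.3]
grip_width: 0.149
grasp_force: 69.7
```

>>> carry_out([
  [0,0,0.01,0,-1],
  [0,0,0.015,0,-1],
  [0,0,0.02,0,-1],
  [0,0,0.025,0,-1],
  [0,0,0.025,0,-1],
])

```text
clock: 12.32
position: [0.573, -0.1637, 0.1415]
ee_rot: [0.992, -0.13, -0.0, 0.0]
ft_force: [-0.2, -0.6, -3.7]
grip_width: 0.153
grasp_force: 69.7
```

>>> carry_out([
  [0,0,0.004,0,-1],
  [0,0,0.007,0,-1],
  [0,0,0.007,0,-1],
])

```text
clock: 12.7
position: [0.5732, -0.1639, 0.1412]
ee_rot: [0.992, -0.13, 0.0, 0.0]
ft_force: [-4.6, 0.2, 6.8]
grip_width: 0.151
grasp_force: 71.1
```

The tin is on the floor: the force has changed sign. Releasing and raising.

>>> carry_out([
  [0,0,0,0,-0.6],
  [0,0,0,0,-0.3],
  [0,0,0,0,0],
  [0,0,0,0,0.1],
  [0,0,0,0,0.1],
])

```text
clock: 13.32
position: [0.573, -0.1637, 0.1405]
ee_rot: [0.992, -0.13, 0.0, 0.0]
ft_force: [1.3, 0.4, -0.4]
grip_width: 0.55
grasp_force: 0.0
```

>>> carry_out([
  [0,0,-0.1,0,0.1],
  [0,0,-0.3,0,0.1],
  [0,0,-0.6,0,0.1],
  [0,0,-0.9,0,0.1],
  [0,0,-1,0,0.1],
  [0,0,-1,0,0.1],
])

```text
clock: 14.08
position: [0.5734, -0.1637, 0.2917]
ee_rot: [0.992, -0.13, 0.001, 0.0]
ft_force: [-0.0, -0.7, -0.3]
grip_width: 0.55
grasp_force: 0.0
```

Run:
```python
from h import *
to(.573,-.164,.29,-15)
c=camera("wrist");save(c,"wrist5.png");P,m=wcloud(c)
for lo,hi in((.098,.107),(.135,.156)):
  X=P[m&(abs(P[...,0]-.573)<.07)&(abs(P[...,1]+.164)<.07)&(P[...,2]>lo)&(P[...,2]<hi)]
  print(len(X),cv2.minAreaRect((X[:,:2]*1000).astype(np.float32)),np.percentile(X[:,2],[5,50,95]))
  print("plane",np.linalg.lstsq(np.c_[X[:,:2],np.ones(len(X))],X[:,2],rcond=None)[0])
c=camera("side");save(c,"side5.png")
```

```text
t 14.07 pos [ 0.5734 -0.1637  0.2917] yaw -14.94 j7 -1.72 grip 0.55 gf 0.0 ft [-0.  -0.7 -0.3] tilt 0.13
deltas [-0.002  0.002  0.012] spin 0.002 deg 0.1
3232 ((573.8731079101562, -163.28843688964844), (51.276153564453125, 92.08523559570312), 74.48757934570312) [0.10149447 0.10381685 0.10517687]
plane [-0.00020806  0.00211582  0.10412522]
925 ((574.5740966796875, -163.5441436767578), (13.80654239654541, 45.18142318725586), 74.97791290283203) [0.14721297 0.14990024 0.15117216]
plane [-0.04386908  0.01916387  0.17790386]
```

View pics/side5.png

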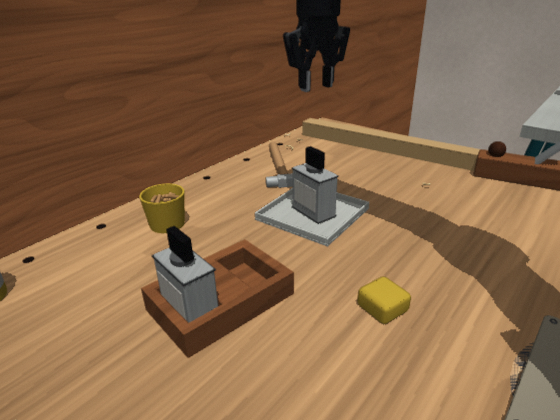

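The tin stands flat in the middle of the tray at (314,195), with its top at 104 mm and its wing within 0.5° of its long side. The tight tin is still in the block at (187,280), and the arm is clear. Handing in.

```bash
python3 -c "
from h import *
print(ticket.hand_in())"
```

```text
the job is handed in; nothing more can be done
None
```

I twisted the loose cap home in the block, set its tin upright near the centre of the tray (wing within about 0.5° of the tin's long side), left the tight-capped tin in its pocket, and handed the job in at about 14 s; no verdict was returned.

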